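# Stroke the wooden fish's scales flat

## Robot

A 6-joint arm with a two-finger parallel gripper is mounted at the origin on the work surface. World frame = base frame: x ahead of the robot, y to its left, z up, the work surface at z = 0. Lengths are in m, angles in degrees, forces in N, time in s.
With the tool pointing down it reaches from about 0.4 to 0.825 m from the base axis. Payload 7 kg.
Tool frame: the origin (TCP) lies at the centre of the arm's flange, where the gripper is bolted on; the fingertips stand 178 mm ahead of it and the grasp point (between the pads) lies 159 mm ahead of it (r.tips_ahead is the z of the fingertips in the tool frame, in m); z points along the fingers, y is the line along which they close (so a half turn about z gives the same grasp; the last joint's range is limited). The gripper opens to 88 mm and grips with 3 to 60 N. Pads are 19 mm wide; open, the fingers measure 130 mm over their backs; the gripper's body (78 mm by 193 mm) begins 47 mm behind the grasp point.
Start: joints at [92.367, 20.546, 0.682, 0, -70.136, -16.507], TCP at [0.165, 0.655, 0.405] pointing down, gripper open.
Joint ranges: [-176.03, 176.03], [-82.01, 121.73], [-58.28, 71.71], [-173.87, 95.51], [-174.79, -0.11], [-173.66, 173.66]. Speed limits (degrees/s): [136.94, 136.94, 172.46, 180, 180, 180].

## Interface

Orientations are given as [roll, pitch, yaw] about the fixed x, y, z axes, in that order (R = Rz(yaw) Ry(pitch) Rx(roll)).
In Python, from plant import r gives the robot as it stands. The module is installed in compiled form; this text tells all that it offers.
- The arm moves only by the shell command python3 -m pendant 'ROWS' [FORCE]. ROWS is JSON, a list that holds one entry, the list of rows, each a list of 7 numbers: the shift along the tool's x, y, z in m, then the turn, a rotation vector about the tool's x, y, z in degrees, then the gripper command: -1 is shut, 1 is fully open, values between are in proportion. A call has 1 to 5 rows; each row is the pose to reach, as a shift and turn from the pose commanded when the call began, along the tool's axes at that moment; what a row does not reach only later rows make up. A row lasts 1/10 s, in which the tool goes at most 50 mm and 8.59 degrees, less where a joint would pass 70% of its speed; a pose out of reach is approached as far as the arm can. A call with a gripper value outside its range is refused whole. The fingers move at their own pace and stop on an object; FORCE is the grip in N (left out, the last holds). Time passes only in rows, so rows that repeat a pose let the fingers close. It gives the time, the measured TCP pose, the force, the opening and the grip force at its end, in the units of the state.
- r.get_state(): the state, without advancing time (a new reading comes with each control period).
- r.capture(name): name is "scene" or "top" or "wrist"; returns the picture (400x640x3 uint8, red, green, blue); there is no depth.
- r.camera_params(name): a dict with "fx", "fy", "cx", "cy" (pixels), "R" (3x3) and "t" (3): a world point X has camera coordinates R X + t. Camera axes: x right, y down, z forward; pixel columns grow to the right and rows downward; lengths in m; the calibration is good to about 2 mm. The wrist camera is an equidistant fisheye: a pixel r from the principal point sees the ray r / f radians off the axis. A picture is of the moment at which its call begins: read the wrist's pose just before it. camera_params takes no time and is no camera call; for the wrist camera it gives the pose at the moment of the call.
- r.close_job(): hands the job in; it is judged then, once.
The state is a dict: "time_s": time; "joints": joint angles; "qd": joint speeds; "joint_torque": joint torques, N m; "tcp_pos": TCP position; "eef_rot": TCP orientation; "contact_force": force on the tool from outside, world axes, zero at the start; "moment": the same for the moment, N m; "gripper_width": finger opening in m; "gripper_force": force on a finger pad.
Only numpy, scipy, OpenCV 4.12 (cv2) and the standard library are available. Lean on these libraries where they do the work, as an engineer would, in place of code of your own. Each camera call takes 0.05 s, during which the arm holds its last target. There are 200 camera calls.

## Task

The wooden fish's five hinged scales are standing up and would snap off in the toy bin: run your fingertips lightly along the row on its back in one stroke from head to tail, following its bend, so that the scales fold down one after another and all lie flat, without taking your fingers off on the way. Only stroke the fish: do not lift it, shove it away or press hard on it. Leave the watering can, saucer and block alone, and finish with the hand clear.

Things in the scene. Friction and masses are not known exactly. Their poses are not given: they have to be found in the camera images.
- fish: dark wooden toy fish, loose, 355 mm long, 125 mm wide, 30 mm thick, 1 kg. Origin: middle of its underside. Own x points to the head (round end, two white eyes), -x to the forked tail, z up. Five coloured hinged scales (red, orange, yellow, green, blue from head to tail) in a row on its back; the row follows a 350 mm arc, both ends towards -y. Nothing else on it stands above the scale roots.
- scale1 (a joint): angle (rad) of the red scale, first from the head: 0 = lying flat, 0.65 = fully raised. Rigid plate 43 mm long, 44 mm wide, 4 mm thick, hinged across the row at its head-side edge, free rounded edge towards the tail. Light friction hinge (0.01 N m, no spring): stays where left. Counts as flat below 0.17 rad (free edge 7 mm up).
- scale2 (a joint): angle (rad) of the orange scale, second from the head: 0 = lying flat, 0.65 = fully raised. Rigid plate 43 mm long, 44 mm wide, 4 mm thick, hinged across the row at its head-side edge, free rounded edge towards the tail. Light friction hinge (0.01 N m, no spring): stays where left. Counts as flat below 0.17 rad (free edge 7 mm up).
- scale3 (a joint): angle (rad) of the yellow scale, third from the head: 0 = lying flat, 0.65 = fully raised. Rigid plate 43 mm long, 44 mm wide, 4 mm thick, hinged across the row at its head-side edge, free rounded edge towards the tail. Light friction hinge (0.01 N m, no spring): stays where left. Counts as flat below 0.17 rad (free edge 7 mm up).
- scale4 (a joint): angle (rad) of the green scale, fourth from the head: 0 = lying flat, 0.65 = fully raised. Rigid plate 43 mm long, 44 mm wide, 4 mm thick, hinged across the row at its head-side edge, free rounded edge towards the tail. Light friction hinge (0.01 N m, no spring): stays where left. Counts as flat below 0.17 rad (free edge 7 mm up).
- scale5 (a joint): angle (rad) of the blue scale, fifth from the head: 0 = lying flat, 0.65 = fully raised. Rigid plate 43 mm long, 44 mm wide, 4 mm thick, hinged across the row at its head-side edge, free rounded edge towards the tail. Light friction hinge (0.01 N m, no spring): stays where left. Counts as flat below 0.17 rad (free edge 7 mm up).
- root1 (a point): middle of the hinged (head-side) edge of the red scale, on its top face as it lies flat, 36 mm above the bench; fixed to the fish. Roots follow each other 44 mm apart from head to tail.
- root2 (a point): middle of the hinged (head-side) edge of the orange scale, on its top face as it lies flat, 36 mm above the bench; fixed to the fish. Roots follow each other 44 mm apart from head to tail.
- root3 (a point): middle of the hinged (head-side) edge of the yellow scale, on its top face as it lies flat, 36 mm above the bench; fixed to the fish. Roots follow each other 44 mm apart from head to tail.
- root4 (a point): middle of the hinged (head-side) edge of the green scale, on its top face as it lies flat, 36 mm above the bench; fixed to the fish. Roots follow each other 44 mm apart from head to tail.
- root5 (a point): middle of the hinged (head-side) edge of the blue scale, on its top face as it lies flat, 36 mm above the bench; fixed to the fish. Roots follow each other 44 mm apart from head to tail.
- row_end (a point): point on the fish where the free edge of the last (blue) scale ends when it lies flat, 36 mm above the bench, 44 mm past root5 towards the tail.
- watering_can: green plastic toy watering can, upright, 96 mm across, 107 mm high, spout (+x) and handle (-x) make it 185 mm long; loose, to be left alone. Origin: middle of its underside.
- saucer: white ceramic saucer, 140 mm across, 18 mm high, loose, to be left alone. Origin: middle of its underside.
- purple_block: purple wooden block, 45 mm cube, loose, to be left alone. Origin: middle of its underside.

How it is judged:
By the outcome, as a careful person would: the job done as asked, in the order asked, and still so for the second after the job is handed in, with the robot touching nothing.
It also fails if it takes over 38 s, if anything falls off the work surface, if the arm or the gripper's body presses on something with over 40 N, if the wrist force passes 120 N, or if a joint passes its speed limit or range.

## Working session

There is one attempt and no reset: what is moved stays moved. The work goes in short steps, Python scripts to look and compute and a shell command to move; the robot and the scene stay as the last step left them, time stands still between calls to the robot, and variables do not carry over. Pictures are saved under pics/ and viewed, at most 10 in all, crops included, and the job is handed in when it is done.

```bash
mkdir -p pics; python3 - <<'E'
from plant import r
import cv2
s=r.get_state(); print({k:s[k] for k in('time_s','tcp_pos','eef_rot','contact_force','gripper_width')}, r.tips_ahead)
for n in('top','scene'):
    p=r.camera_params(n); im=r.capture(n); cv2.imwrite(f'pics/{n}0.png',im[:,:,::-1]); print(n,p)
E
```

```text
{'time_s': 0.0, 'tcp_pos': array([0.16485239, 0.65435894, 0.40372853]), 'eef_rot': array([ 1.79907572e+02, -6.71066146e-03, -1.41463120e+01]), 'contact_force': array([ 0.27943162,  0.17661659, -0.22814547]), 'gripper_width': 0.0874341073855516} 0.1781
top {'fx': 402.40620647363374, 'fy': 402.40620647363374, 'cx': 323.2829557714635, 'cy': 197.04785610219878, 'R': array([[-0.02807853, -0.99940831,  0.01986518],
       [-0.99008003,  0.02506846, -0.13825018],
       [ 0.13767039, -0.02354998, -0.99019809]]), 't': array([0.00323881, 0.58795401, 1.29559652])}
scene {'fx': 451.021427567487, 'fy': 451.021427567487, 'cx': 312.20582409489185, 'cy': 202.2069858931993, 'R': array([[-0.87626461,  0.48167949, -0.01205014],
       [ 0.39198   ,  0.69809493, -0.59917873],
       [-0.28019996, -0.52976253, -0.80052461]]), 't': array([ 0.51269587, -0.21537488,  1.58125189])}
```

View pics/top0.png

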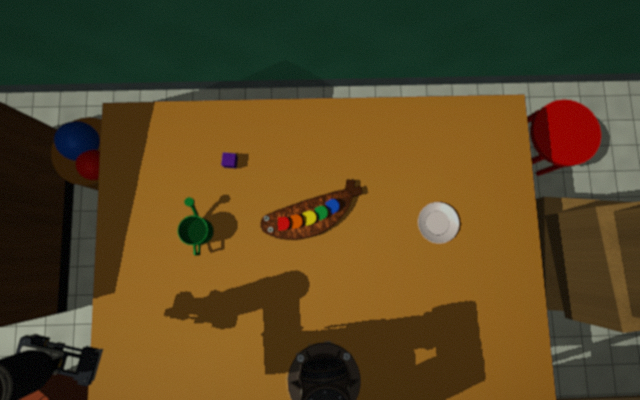

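View pics/scene0.png

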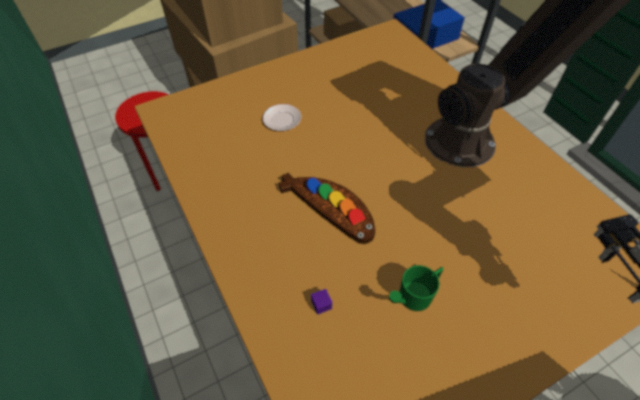

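The pictures show the fish in mid-bench with red near (283,223) and blue near (333,206) in the top view. The head points left, which is world +y. The can is at (195,230), the block at (230,160) and the saucer at (438,222). Next I triangulate the scales.

```bash
cat > h.py <<'E'
import numpy as np, cv2
HUE={'red':[(0,4),(174,180)],'orange':[(8,16)],'yellow':[(24,34)],'green':[(45,80)],'blue':[(100,125)]}
def blobs(im,roi,smin=190,vmin=90):
    hsv=cv2.cvtColor(im,cv2.COLOR_RGB2HSV); x0,y0,x1,y1=roi; out={}
    for c,rs in HUE.items():
        m=np.zeros(im.shape[:2],np.uint8)
        for a,b in rs: m|=cv2.inRange(hsv,(a,smin,vmin),(b,255,255))
        k=np.zeros_like(m); k[y0:y1,x0:x1]=m[y0:y1,x0:x1]
        n,l,st,ce=cv2.connectedComponentsWithStats(k)
        if n>1:
            i=1+np.argmax(st[1:,4]); out[c]=(ce[i],st[i,4],l==i)
    return out
def ray(p,uv,fish=False):
    x=(uv[0]-p['cx'])/p['fx']; y=(uv[1]-p['cy'])/p['fy']
    d=np.array([x,y,1.])
    if fish:
        t=np.hypot(x,y); d=np.array([x*np.sinc(t/np.pi),y*np.sinc(t/np.pi),np.cos(t)])
    R,t=p['R'],p['t']; return -R.T@t, R.T@d
def plane(o,d,z): return o+d*(z-o[2])/d[2]
def tri(rs):
    A=sum(np.eye(3)-np.outer(d,d)/(d@d) for o,d in rs); b=sum((np.eye(3)-np.outer(d,d)/(d@d))@o for o,d in rs)
    return np.linalg.solve(A,b)
E
python3 - <<'E'
from h import *; from plant import r
P={n:r.camera_params(n) for n in('top','scene')}
B={n:blobs(cv2.imread(f'pics/{n}0.png')[:,:,::-1].copy(),roi) for n,roi in(('top',(255,175,372,242)),('scene',(275,165,380,245)))}
for c in HUE:
    if c in B['top'] and c in B['scene']:
        print(c,[(B[n][c][0].round(1),B[n][c][1]) for n in B], tri([ray(P[n],B[n][c][0]) for n in B]).round(4), plane(*ray(P['top'],B['top'][c][0]),.049).round(4))
    else: print(c,[c in B[n] for n in B])
for nm,uv in(('can',(195,235)),('saucer',(438,222)),('block',(230,160)),('tail',(357,187)),('head',(264,226))): print(nm,plane(*ray(P['top'],uv),.03).round(3))
E
```

```text
red [(array([282.9, 223.1]), np.int32(142)), (array([355.7, 215.9]), np.int32(190))] [0.5044 0.1222 0.0448] [0.5041 0.1219 0.049 ]
orange [(array([297.1, 223.9]), np.int32(398)), (array([347. , 205.7]), np.int32(267))] [0.5027 0.0748 0.0385] [0.5002 0.0756 0.049 ]
yellow [(array([309.5, 217.1]), np.int32(149)), (array([329.8, 194.6]), np.int32(5))] [0.5285 0.0289 0.0565] [0.5215 0.0346 0.049 ]
green [True, False]
blue [(array([332.9, 205.3]), np.int32(111)), (array([312.9, 184.9]), np.int32(108))] [ 0.5586 -0.043   0.0464] [ 0.5585 -0.043   0.049 ]
can [0.474 0.412 0.03 ]
saucer [ 0.496 -0.393  0.03 ]
block [0.724 0.299 0.03 ]
tail [ 0.621 -0.127  0.03 ]
head [0.498 0.186 0.03 ]
```

```bash
python3 -m pendant '[[[0.03,0.03,0,0,0,0,-1],[0.065,0.065,0,0,0,0,-1],[0.1,0.1,0,0,0,0,-1],[0.135,0.135,0,0,0,0,-1],[0.168,0.168,0,0,0,0,-1]]]' 10
python3 -m pendant '[[[0.034,0.034,0,0,0,0,-1],[0.068,0.068,0,0,0,0,-1],[0.102,0.102,0,0,0,0,-1],[0.136,0.136,0,0,0,0,-1],[0.168,0.168,0,0,0,0,-1]]]'
python3 -m pendant '[[[0.034,0.034,0,0,0,8,-1],[0.068,0.068,0,0,0,16,-1],[0.102,0.102,0,0,0,24,-1],[0.136,0.136,0,0,0,32,-1],[0.168,0.168,0,0,0,40,-1]]]'
python3 -m pendant '[[[0,0,0,0,0,8,-1],[0,0,0,0,0,16,-1],[0,0,0,0,0,18,-1],[0,0,0,0,0,18,-1],[0,0,0,0,0,18,-1]]]'
python3 - <<'E'
from h import *; from plant import r
from scipy.spatial.transform import Rotation as Ro
s=r.get_state(); p=r.camera_params('wrist'); im=r.capture('wrist'); cv2.imwrite('pics/w1.png',im[:,:,::-1])
print(s['time_s'],s['joints'].round(1),s['tcp_pos'],s['eef_rot'])
T=Ro.from_euler('xyz',s['eef_rot'],degrees=True).as_matrix()
C=-p['R'].T@p['t']; print('cam in tool',T.T@(C-s['tcp_pos']),'axis',T.T@p['R'][2], {k:p[k] for k in('fx','cx','cy')})
im=r.capture('top'); cv2.imwrite('pics/top1.png',im[:,:,::-1])
E
```

```text
time_s: 0.6
tcp_pos: [0.2874, 0.4485, 0.4044]
eef_rot: [180.0, 0.0, -14.1]
contact_force: [0.7, 0.6, 0.7]
gripper_width: 0.0532
gripper_force: 0.0
time_s: 1.1
tcp_pos: [0.4091, 0.2446, 0.4047]
eef_rot: [-180.0, 0.0, -14.1]
contact_force: [1.3, 0.0, -0.1]
gripper_width: 0.0134
gripper_force: 0.0
time_s: 1.6
tcp_pos: [0.5311, 0.0406, 0.4046]
eef_rot: [180.0, 0.0, -54.5]
contact_force: [1.1, 1.0, -0.0]
gripper_width: 0.0003
gripper_force: 0.0
time_s: 2.1
tcp_pos: [0.5304, 0.0427, 0.4045]
eef_rot: [180.0, 0.0, -72.1]
contact_force: [-0.3, 0.3, -0.4]
gripper_width: 0.0003
gripper_force: 0.0
2.1 [ 25.7   7.1 -17.3  -0.  -65.6  -7.8] [0.53042572 0.0426623  0.40446021] [ 1.79978131e+02  1.09217730e-03 -7.20586502e+01]
cam in tool [0.06927152 0.00072585 0.02052619] axis [-0.25850768  0.00100635  0.96600868] {'fx': 309.70691628693146, 'cx': 319.6000729414284, 'cy': 197.84715051799097}
```

View pics/w1.png

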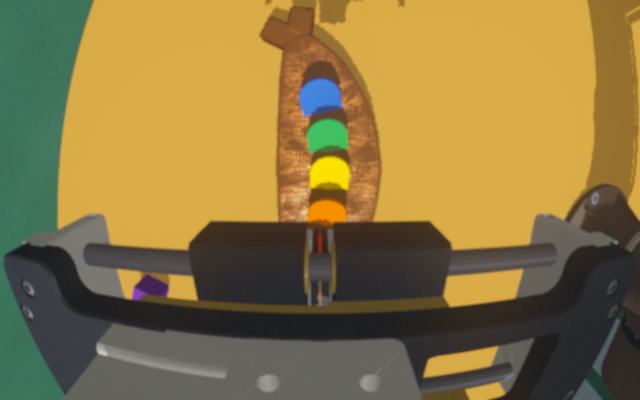

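The wrist view has the row running up the picture, with blue at (321,97), green (328,136) and yellow (330,175). Orange and red are hidden by the gripper, so I back off towards the head to see the whole row.

```bash
python3 -m pendant '[[[-0.04,0,0,0,0,0,-1],[-0.08,0,0,0,0,0,-1],[-0.12,0,0,0,0,0,-1],[-0.15,0,0,0,0,0,-1],[-0.15,0,0,0,0,0,-1]]]'
python3 -m pendant '[[[0,0,0,0,0,0,-1],[0,0,0,0,0,0,-1]]]'
cat > m.py <<'E'
from h import *; from plant import r
import sys
from scipy.optimize import least_squares
s=r.get_state(); p=r.camera_params('wrist'); im=r.capture('wrist'); cv2.imwrite(f'pics/{sys.argv[1]}.png',im[:,:,::-1])
print(s['time_s'],s['tcp_pos'],s['eef_rot'])
B=blobs(im,(250,0,400,330),120,60)
for c in B: 
    u,n,m=B[c]; ys=np.where(m)[0]; print(c,u.round(1),n,ys.min(),ys.max(), plane(*ray(p,u,True),.049).round(4))
E
python3 m.py w2
```

```text
time_s: 2.7
tcp_pos: [0.4836, 0.1883, 0.4048]
eef_rot: [-180.0, 0.0, -71.9]
contact_force: [-0.4, -0.2, -1.2]
gripper_width: 0.0001
gripper_force: 0.0
time_s: 2.9
tcp_pos: [0.4845, 0.1851, 0.4046]
eef_rot: [180.0, -0.0, -72.1]
contact_force: [0.8, 0.1, -0.2]
gripper_width: 0.0008
gripper_force: 0.0
2.9 [0.48452266 0.18508696 0.40463161] [ 1.79988580e+02 -8.16809568e-03 -7.21211115e+01]
red [320.4 117.4] 1165 99 137 [0.5038 0.1191 0.049 ]
orange [324.4  87.6] 10441 0 182 [0.5097 0.0869 0.049 ]
yellow [329.6  40.2] 1400 20 59 [0.5206 0.0349 0.049 ]
green [327.2   9.5] 769 0 22 [0.5342 0.001  0.049 ]
```

View pics/w2.png

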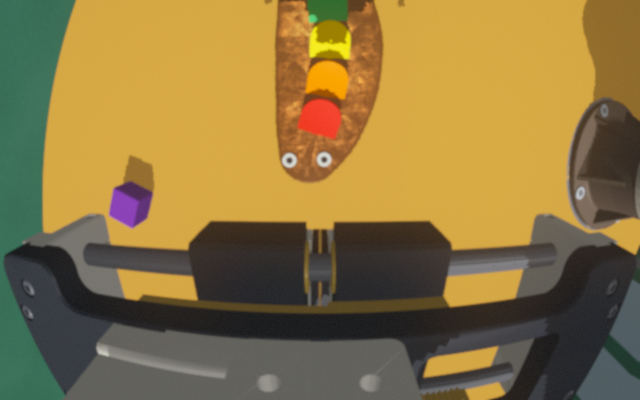

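The red hinge edge is at y≈137 with the eyes at (290,160) and (324,160), and green and blue are cut off at the top. Together with the earlier wrist view all five scales are covered, so I fit the known 350 mm arc.

```bash
cat > fit.py <<'E'
from h import *; from plant import r
from scipy.optimize import least_squares
p=r.camera_params('wrist'); tcp2=r.get_state()['tcp_pos']
def cen(f,c,lo,y0,y1):
    im=cv2.imread(f)[:,:,::-1].copy(); hsv=cv2.cvtColor(im,cv2.COLOR_RGB2HSV)
    m=np.zeros(im.shape[:2],np.uint8)
    for a,b in {**HUE,'orange':[(10,17)],'red':[(0,6),(172,180)]}[c]: m|=cv2.inRange(hsv,(a,lo,50),(b,255,255))
    m[:y0]=0;m[y1:]=0;m[:,:295]=0;m[:,360:]=0
    m=cv2.morphologyEx(m,cv2.MORPH_CLOSE,np.ones((5,5)))
    n,l,st,ce=cv2.connectedComponentsWithStats(m); i=1+np.argmax(st[1:,4]); return ce[i],st[i]
Z=.0485; pts={}
for f,tc,L in(('pics/w2.png',[.48452,.18509,.40463],(('red',95,142),('orange',58,104),('yellow',18,62))),('pics/w1.png',[.53043,.04266,.40446],(('yellow',152,200),('green',112,158),('blue',75,120)))):
    q=dict(p); C=-p['R'].T@p['t']+np.array(tc)-tcp2; q['t']=-p['R']@C
    for c,y0,y1 in L:
        u,st=cen(f,c,230 if c=='orange' else 130,y0,y1); X=plane(*ray(q,u,True),Z); print(f,c,u.round(1),st,X.round(4)); pts[f,c]=X
    if 'w2' in f:
        for nm,v in(('redhinge',(318,136.5)),): print(nm,plane(*ray(q,v,True),.036).round(4))
idx={c:i for i,c in enumerate(HUE)}; R0=.35
def pt(v,sarc,lat=0): # s from root1 towards tail; v = row middle(s=.11) x,y, heading of tangent
    a=(sarc-.11)/R0; th=v[2]
    u=np.array([np.cos(th),np.sin(th)]); n=np.array([-u[1],u[0]]) # left of travel = +x-ish side = centre
    return v[:2]+R0*(np.sin(a)*u+(1-np.cos(a))*n)
res=lambda v:np.concatenate([pt(v,.044*idx[c]+.0165)-X[:2] for (f,c),X in pts.items()])
s=least_squares(res,[.525,.02,np.radians(-72)]); v=s.x; print(v[:2].round(4),np.degrees(v[2]).round(2)); print((s.fun.reshape(-1,2)*1e3).round(1))
np.save('v.npy',v)
for sa in(-.03,-.015,0,.044,.088,.132,.176,.22,.24): print(sa,pt(v,sa).round(4),round(np.degrees(v[2]+(sa-.11)/R0),1))
E
python3 fit.py
```

```text
pics/w2.png red [320.3 117.4] [ 298   98   43   41 1277] [0.5038 0.1191 0.0485]
pics/w2.png orange [323.9  92.8] [309  89  29   9 141] [0.5083 0.0925 0.0485]
pics/w2.png yellow [329.7  40. ] [ 309   20   42   40 1421] [0.5206 0.0345 0.0485]
redhinge [0.4997 0.1403 0.036 ]
pics/w1.png yellow [329.5 173.1] [ 310  156   40   34 1167] [0.5214 0.0317 0.0485]
pics/w1.png green [327.1 135.6] [ 307  119   41   33 1090] [ 0.5367 -0.0068  0.0485]
pics/w1.png blue [319.4  95.8] [ 300   78   41   37 1157] [ 0.5579 -0.0453  0.0485]
[0.5221 0.031 ] -71.49
[[  0.8   3.4]
 [  1.4 -13.6]
 [ -0.2   1.8]
 [ -1.    4.5]
 [ -0.4   2. ]
 [ -0.6   1.9]]
-0.03 [0.505 0.169] -94.4
-0.015 [0.5042 0.154 ] -92.0
0 [0.504 0.139] -89.5
0.044 [0.5072 0.0952] -82.3
0.088 [0.5158 0.052 ] -75.1
0.132 [0.5297 0.0104] -67.9
0.176 [ 0.5488 -0.0293] -60.7
0.22 [ 0.5727 -0.0662] -53.5
0.24 [ 0.5851 -0.0819] -50.2
```

```bash
sed -i "s/('orange',58,104),//" fit.py; cat >> fit.py <<'E'
st=r.get_state(); psi=np.radians(st['eef_rot'][2]); t=np.append(pt(v,-.016),0)
D=t[:2]-st['tcp_pos'][:2]; x=np.array([np.cos(psi),np.sin(psi)]); y=np.array([np.sin(psi),-np.cos(psi)])
print('move x,y,z,rz',D@x,D@y,st['tcp_pos'][2]-.1781-.0375, -(np.degrees(v[2]-.126/R0)-st['eef_rot'][2]), st['tcp_pos'],st['eef_rot'])
E
python3 fit.py
```

```text
pics/w2.png red [320.3 117.4] [ 298   98   43   41 1277] [0.5038 0.1191 0.0485]
pics/w2.png yellow [329.7  40. ] [ 309   20   42   40 1421] [0.5206 0.0345 0.0485]
redhinge [0.4997 0.1403 0.036 ]
pics/w1.png yellow [329.5 173.1] [ 310  156   40   34 1167] [0.5214 0.0317 0.0485]
pics/w1.png green [327.1 135.6] [ 307  119   41   33 1090] [ 0.5367 -0.0068  0.0485]
pics/w1.png blue [319.4  95.8] [ 300   78   41   37 1157] [ 0.5579 -0.0453  0.0485]
[0.5224 0.0282] -70.89
[[ 0.1  0.4]
 [ 0.  -1.1]
 [-0.8  1.7]
 [ 0.3 -0.6]
 [ 0.4 -0.5]]
-0.03 [0.5039 0.166 ] -93.8
-0.015 [0.5032 0.151 ] -91.4
0 [0.5032 0.136 ] -88.9
0.044 [0.5068 0.0922] -81.7
0.088 [0.5158 0.0492] -74.5
0.132 [0.5302 0.0076] -67.3
0.176 [ 0.5497 -0.0318] -60.1
0.22 [ 0.574  -0.0684] -52.9
0.24 [ 0.5865 -0.084 ] -49.6
move x,y,z,rz 0.03693063629585079 -0.0076347961062856635 0.1890297996148853 19.36126563243684 [0.48463104 0.18485516 0.4046298 ] [ 1.79993178e+02 -5.79246969e-03 -7.21574576e+01]
```

```bash
python3 -m pendant '[[[0.017,-0.0045,0,0,0,7,-1],[0.0332,-0.0089,0,0,0,14,-1],[0.0332,-0.0089,0.03,0,0,20,-1],[0.0332,-0.0089,0.06,0,0,20,-1],[0.0332,-0.0089,0.09,0,0,20,-1]]]'
python3 -m pendant '[[[0,0,0.03,0,0,0,-1],[0,0,0.05,0,0,0,-1],[0,0,0.07,0,0,0,-1],[0,0,0.08,0,0,0,-1],[0,0,0.085,0,0,0,-1]]]'
python3 -m pendant '[[[0,0,0,0,0,0,-1],[0,0,0,0,0,0,-1],[0,0,0,0,0,0,-1]]]'
python3 - <<'E'
from plant import r; import cv2
for n in('wrist','scene'): cv2.imwrite(f'pics/{n}3.png',r.capture(n)[:,:,::-1])
s=r.get_state(); print(s['tcp_pos'],s['eef_rot'],s['contact_force'])
E
```

```text
time_s: 3.45
tcp_pos: [0.5034, 0.1553, 0.3139]
eef_rot: [-180.0, 0.0, -92.3]
contact_force: [0.4, 0.8, -0.6]
gripper_width: 0.0006
gripper_force: 0.0
time_s: 3.95
tcp_pos: [0.5033, 0.1558, 0.2289]
eef_rot: [179.9, -0.1, -92.2]
contact_force: [-0.3, -0.1, 0.2]
gripper_width: 0.0004
gripper_force: 0.0
time_s: 4.25
tcp_pos: [0.5035, 0.1567, 0.2306]
eef_rot: [-179.9, 0.1, -92.1]
contact_force: [-0.4, 0.7, 0.5]
gripper_width: 0.0006
gripper_force: 0.0
[0.50334804 0.15672068 0.23044607] [-1.79933363e+02  5.22805308e-02 -9.21318315e+01] [0.83751205 0.56410242 0.04934723]
```

View pics/wrist3.png

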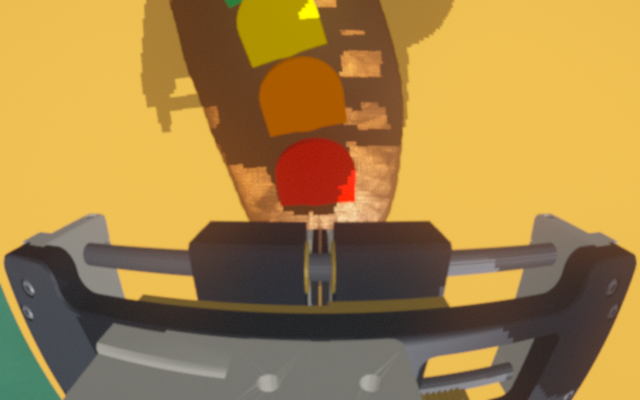

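Red's hinge is centred at about (316,205), straight ahead of the fingers, and all the scales are still up. I lower to just above root height and begin the stroke.

```bash
python3 -m pendant '[[[0,0,0.007,0,0,0,-1],[0,0,0.012,0,0,0,-1],[0,0,0.0152,0,0,0,-1],[0,0,0.0152,0,0,0,-1],[0,0,0.0152,0,0,0,-1]]]'
python3 -m pendant '[[[0.003,0,0,0,0,-0.5,-1],[0.009,-0.0001,0,0,0,-1.5,-1],[0.015,-0.0003,0,0,0,-2.45,-1],[0.021,-0.0006,0,0,0,-3.44,-1],[0.027,-0.001,0,0,0,-4.42,-1]]]'
python3 -c "
from plant import r
for i in range(1): s=r.get_state(); print(s['tcp_pos'],s['contact_force'],s['moment'])"
```

```text
time_s: 4.85
tcp_pos: [0.5032, 0.1566, 0.2142]
eef_rot: [180.0, -0.0, -92.1]
contact_force: [-0.4, 0.5, 0.4]
gripper_width: 0.0001
gripper_force: 0.0
time_s: 5.35
tcp_pos: [0.5038, 0.1297, 0.2153]
eef_rot: [-179.9, 0.1, -87.6]
contact_force: [-0.5, 5.5, 6.1]
gripper_width: 0.0005
gripper_force: 3.6
[0.50383024 0.12965792 0.21529084] [-0.47149304  5.4801154   6.07629868] [2.21334465 0.29883859 0.05104196]
```

```bash
python3 - <<'E'
from plant import r; import cv2,numpy as np
a=cv2.imread('pics/scene3.png'); 
b=r.capture('scene')[:,:,::-1]; cv2.imwrite('pics/scene4.png',b)
w=r.capture('wrist')[:,:,::-1]
c=lambda i:cv2.resize(i[150:270,260:400],(560,480),interpolation=cv2.INTER_CUBIC)
print([r.get_state()[k] for k in('tcp_pos','contact_force')])
v=cv2.resize(np.hstack([c(a),c(b)]),(800,343)); ww=cv2.resize(w[0:230,160:480],(356,256))
o=np.zeros((600,800,3),np.uint8); o[:343]=v; o[343:599,:356]=ww; cv2.imwrite('pics/cmp4.png',o)
E
```

```text
[array([0.50386267, 0.12918499, 0.2153802 ]), array([1.53970007, 1.41267355, 5.29667286])]
```

View pics/cmp4.png

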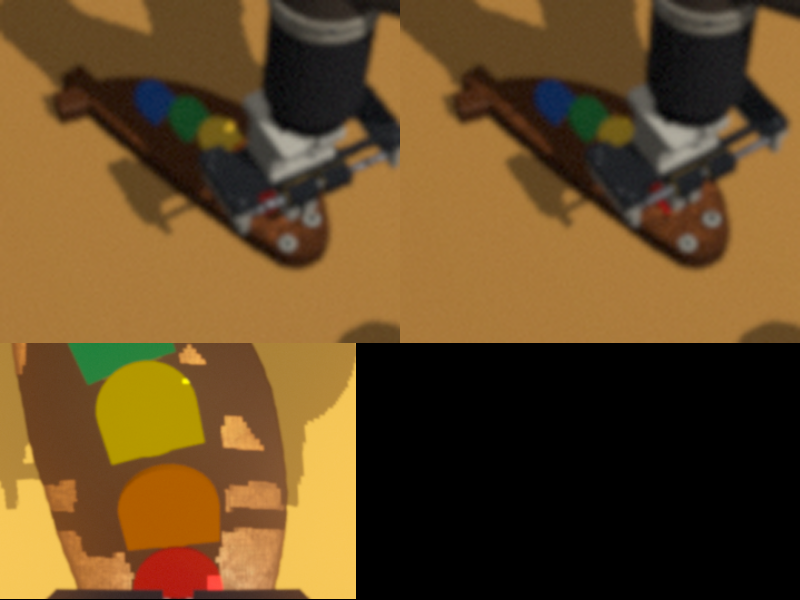

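The fish has not moved and red is folding. There is about 5 N downward, so I raise slightly and carry on.

```bash
python3 -m pendant '[[[0.005,0,-0.0006,0,0,-0.82,-1],[0.01,-0.0001,-0.0008,0,0,-1.64,-1],[0.015,-0.0003,-0.0008,0,0,-2.45,-1],[0.02,-0.0006,-0.0008,0,0,-3.28,-1]]]'
```

```text
time_s: 5.85
tcp_pos: [0.504, 0.1085, 0.2149]
eef_rot: [179.9, -0.0, -84.4]
contact_force: [-0.2, 0.3, 0.4]
gripper_width: 0.0006
gripper_force: 0.0
```

```bash
python3 -m pendant '[[[0.005,0,0,0,0,-0.82,-1],[0.01,-0.0001,0,0,0,-1.64,-1],[0.015,-0.0003,0,0,0,-2.45,-1],[0.02,-0.0006,0,0,0,-3.28,-1],[0.025,-0.0009,0,0,0,-4.09,-1]]]'
python3 -m pendant '[[[0.004,0,0,0,0,-0.65,-1],[0.008,-0.0001,0,0,0,-1.3,-1],[0.012,-0.0002,0,0,0,-1.96,-1]]]'
python3 - <<'E'
from plant import r; import cv2,numpy as np
b=r.capture('scene')[:,:,::-1]; cv2.imwrite('pics/scene5.png',b); w=r.capture('wrist')[:,:,::-1]
cv2.imwrite('pics/cmp5.png',np.hstack([cv2.resize(b[150:270,260:400],(467,400),interpolation=cv2.INTER_CUBIC),cv2.resize(w[0:230,180:460],(333,274))[:400] if 0 else cv2.copyMakeBorder(cv2.resize(w[0:230,180:460],(333,274)),0,126,0,0,cv2.BORDER_CONSTANT)]))
print([r.get_state()[k] for k in('tcp_pos','contact_force')])
E
```

```text
time_s: 6.35
tcp_pos: [0.5082, 0.0846, 0.2155]
eef_rot: [-180.0, 0.0, -80.3]
contact_force: [-0.7, 2.6, 4.7]
gripper_width: 0.0005
gripper_force: 2.4
time_s: 6.65
tcp_pos: [0.5098, 0.0724, 0.215]
eef_rot: [179.9, -0.0, -78.3]
contact_force: [0.3, 0.4, 0.5]
gripper_width: 0.0004
gripper_force: 0.0
[array([0.50977467, 0.07221589, 0.21489806]), array([-0.46642505,  0.82430079, -0.5504782 ])]
```

View pics/cmp5.png

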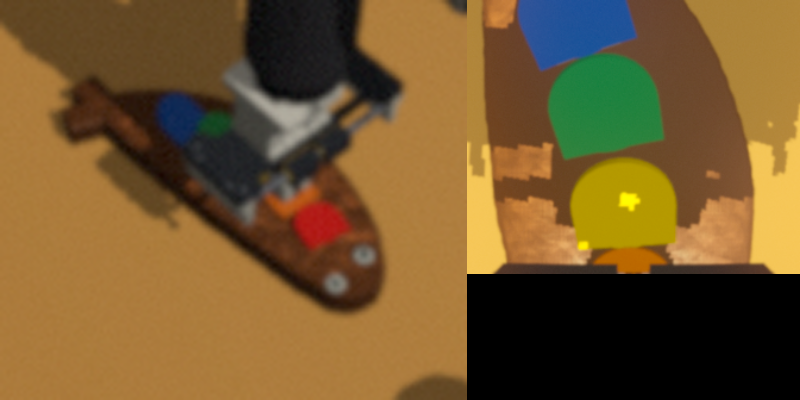

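Red lies flat, orange is folding, and yellow is dead ahead at about (623,205) in the crop. The fish has not moved. I carry on along the arc, a hair lower to keep contact.

```bash
python3 -m pendant '[[[0.005,0,0.0001,0,0,-0.82,-1],[0.01,-0.0001,0.0002,0,0,-1.64,-1],[0.015,-0.0003,0.0003,0,0,-2.45,-1],[0.02,-0.0006,0.0003,0,0,-3.28,-1],[0.025,-0.0009,0.0003,0,0,-4.09,-1]]]'
python3 -m pendant '[[[0.005,0,0,0,0,-0.82,-1],[0.01,-0.0001,0,0,0,-1.64,-1],[0.015,-0.0003,0,0,0,-2.45,-1],[0.02,-0.0006,0,0,0,-3.28,-1]]]'
python3 -c "
from plant import r
s=r.get_state(); print(s['tcp_pos'],s['eef_rot'],s['contact_force'])"
```

```text
time_s: 7.25
tcp_pos: [0.5162, 0.0484, 0.2151]
eef_rot: [-180.0, 0.0, -74.2]
contact_force: [-1.3, 2.9, 2.0]
gripper_width: 0.0005
gripper_force: 1.5
time_s: 7.65
tcp_pos: [0.5222, 0.0293, 0.2152]
eef_rot: [-180.0, -0.0, -70.9]
contact_force: [0.7, -1.0, 0.4]
gripper_width: 0.0004
gripper_force: 0.0
[0.52219446 0.02929823 0.2151844 ] [-1.79974459e+02 -1.26514531e-03 -7.09401830e+01] [ 0.65274446 -1.03582192  0.39398566]
```

```bash
python3 -m pendant '[[[0.005,0,0,0,0,-0.82,-1],[0.01,-0.0001,0.0001,0,0,-1.64,-1],[0.015,-0.0003,0.0001,0,0,-2.45,-1],[0.02,-0.0006,0.0001,0,0,-3.28,-1],[0.025,-0.0009,0.0001,0,0,-4.09,-1]]]'
python3 -m pendant '[[[0.005,0,0,0,0,-0.82,-1],[0.01,-0.0001,0,0,0,-1.64,-1],[0.015,-0.0003,0,0,0,-2.45,-1],[0.02,-0.0006,0,0,0,-3.28,-1],[0.025,-0.0009,0,0,0,-4.09,-1]]]'
python3 - <<'E'
from plant import r; import cv2,numpy as np
s=r.get_state(); print(s['tcp_pos'],s['eef_rot'],s['contact_force'])
b=r.capture('scene')[:,:,::-1]; w=r.capture('wrist')[:,:,::-1]
cv2.imwrite('pics/cmp6.png',np.hstack([cv2.resize(b[150:270,260:400],(467,400),interpolation=cv2.INTER_CUBIC),cv2.copyMakeBorder(cv2.resize(w[0:230,180:460],(333,274)),0,126,0,0,cv2.BORDER_CONSTANT)]))
E
```

```text
time_s: 8.15
tcp_pos: [0.5312, 0.006, 0.2151]
eef_rot: [-180.0, 0.0, -66.9]
contact_force: [-2.3, 3.6, 5.2]
gripper_width: 0.0004
gripper_force: 2.8
time_s: 8.65
tcp_pos: [0.5417, -0.017, 0.2146]
eef_rot: [180.0, -0.0, -62.8]
contact_force: [0.4, 0.2, -0.2]
gripper_width: 0.0002
gripper_force: 0.0
[ 0.54165172 -0.0169738   0.21464472] [ 1.79969088e+02 -4.45571947e-03 -6.27739716e+01] [ 0.41640012  0.18784265 -0.22147072]
```

View pics/cmp6.png

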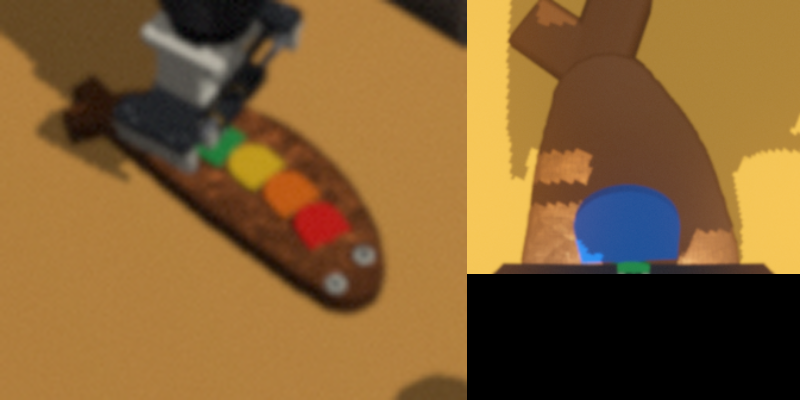

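Red, orange and yellow lie flat and green is going down. Blue is dead ahead at about (628,225) in the crop, and the fish has not moved. I finish the stroke past the row end, check, then lift.

```bash
python3 -m pendant '[[[0.005,0,0,0,0,-0.82,-1],[0.01,-0.0001,0,0,0,-1.64,-1],[0.015,-0.0003,0,0,0,-2.45,-1],[0.02,-0.0006,0,0,0,-3.28,-1],[0.025,-0.0009,0,0,0,-4.09,-1]]]'
python3 -m pendant '[[[0.005,0,0,0,0,-0.82,-1],[0.01,-0.0001,0,0,0,-1.64,-1],[0.015,-0.0003,0,0,0,-2.45,-1],[0.02,-0.0006,0,0,0,-3.28,-1],[0.025,-0.0009,0,0,0,-4.09,-1]]]'
python3 -m pendant '[[[0.005,0,0,0,0,-0.82,-1],[0.01,-0.0001,0,0,0,-1.64,-1],[0.015,-0.0003,0,0,0,-2.45,-1],[0.02,-0.0006,0,0,0,-3.28,-1],[0.025,-0.0009,0,0,0,-4.09,-1]]]'
```

```text
time_s: 9.25
tcp_pos: [0.5541, -0.0387, 0.2149]
eef_rot: [-180.0, -0.0, -58.7]
contact_force: [0.1, -0.0, 0.9]
gripper_width: 0.0003
gripper_force: 0.2
time_s: 9.75
tcp_pos: [0.5678, -0.0595, 0.2148]
eef_rot: [180.0, -0.0, -54.6]
contact_force: [0.7, 0.2, 0.7]
gripper_width: 0.0007
gripper_force: 0.1
time_s: 10.25
tcp_pos: [0.583, -0.0793, 0.2149]
eef_rot: [180.0, -0.0, -50.5]
contact_force: [-1.1, -0.0, -0.7]
gripper_width: 0.0003
gripper_force: 0.0
```

```bash
python3 -m pendant '[[[0.003,0,-0.01,0,0,0,-1],[0.005,0,-0.04,0,0,0,-1],[0.005,0,-0.08,0,0,0,-1],[0.005,0,-0.12,0,0,0,-1],[0.005,0,-0.16,0,0,0,-1]]]'
python3 -m pendant '[[[0.04,0,-0.02,0,0,0,-1],[0.07,0,-0.03,0,0,0,-1],[0.1,0,-0.03,0,0,0,-1],[0.1,0,-0.03,0,0,0,-1],[0.1,0,-0.03,0,0,0,-1]]]'
python3 - <<'E'
from plant import r; import cv2,numpy as np
s=r.get_state(); print(s['time_s'],s['tcp_pos'],s['contact_force'])
b=r.capture('scene')[:,:,::-1]; t=r.capture('top')[:,:,::-1]
c=lambda i:cv2.resize(i,(400,300),interpolation=cv2.INTER_CUBIC)
a=cv2.imread('pics/scene0.png');t0=cv2.imread('pics/top0.png')
o=np.vstack([np.hstack([c(i[160:250,265:385]) for i in(a,b)]),np.hstack([c(i[170:260,250:370]) for i in(t0,t)])])
cv2.imwrite('pics/fin.png',o); cv2.imwrite('pics/topf.png',t)
E
```

```text
time_s: 10.75
tcp_pos: [0.5856, -0.0831, 0.3774]
eef_rot: [-180.0, -0.0, -50.6]
contact_force: [1.2, 0.8, 0.2]
gripper_width: 0.0004
gripper_force: 0.0
time_s: 11.25
tcp_pos: [0.6493, -0.1607, 0.4048]
eef_rot: [180.0, 0.0, -50.6]
contact_force: [-0.8, -0.5, -0.8]
gripper_width: 0.0006
gripper_force: 0.0
11.25 [ 0.64928127 -0.16069159  0.40482753] [-0.79642163 -0.51386498 -0.84765791]
```

View pics/fin.png

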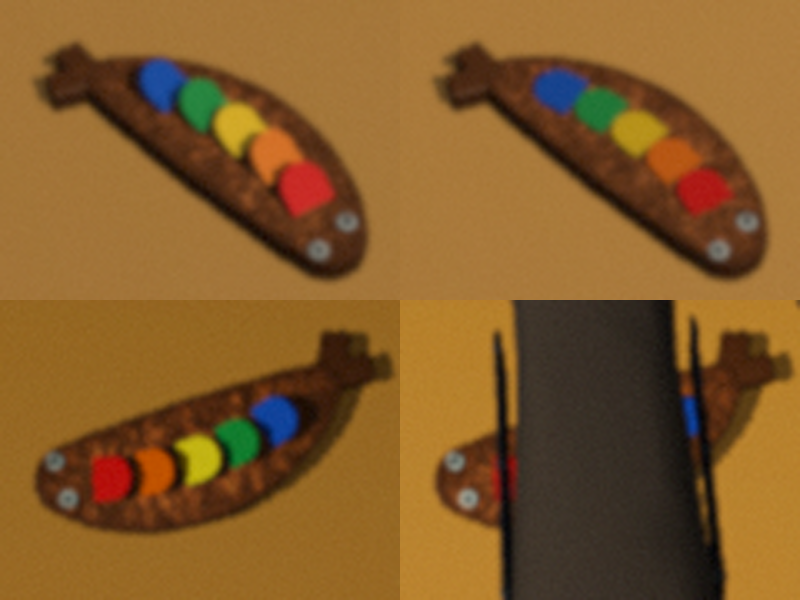

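All five scales lie flat with no gaps or shadows behind them. The fish's tail and eyes are at the same pixels as before, and the hand is clear.

```bash
python3 -c "
from plant import r
print(r.close_job())"
```

```text
the job is handed in; nothing more can be done
None
```

The final camera view shows all five scales flat after one head-to-tail stroke along the bend (about 6 N at most in the readings), the fish not visibly moved and the hand clear; job handed in at about 11 s, but no verdict was returned.

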